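# Seal the pipe on the test fixture and hold the spring-return test valve open

### The arm

A 6-joint arm with a two-finger parallel gripper is mounted at the origin on a cart in front of the work surface, level with it; the furniture and walls round the work are solid. World frame = base frame: x ahead of the robot, y to its left, z up, the work surface at z = 0. Lengths are in m, angles in degrees, forces in N, time in s.
With the tool pointing down it reaches from about 0.3 to 0.75 m from the base axis. Payload 8.5 kg.
Tool frame: the origin (TCP) lies midway between the tips of the shut fingers; the grasp point (between the pads) lies env.tcp_to_grasp behind it (env.tcp_to_grasp is the distance from the TCP to the grasp point, in m); z points along the fingers, y is the line along which they close (so a half turn about z gives the same grasp; the last joint's range is limited). The gripper opens to 85 mm and grips with 20 to 120 N. Pads are 22 mm wide; open, the fingers measure 114 mm over their backs; the gripper's body (76 mm by 85 mm) begins 54 mm behind the grasp point. The pads swing forward as they close: fully open they stand 13 mm farther back than shut.
Start: joints at [60.201, 21.807, 74.336, -0, 83.858, -12.336], TCP at [0.165, 0.525, 0.231] pointing down, gripper open.
Joint ranges: [-178.18, 178.18], [-50.72, 133.34], [12.68, 142.11], [-81.47, 261.47], [9.98, 163.14], [-165.26, 165.26]. Speed limits (degrees/s): [136.94, 136.94, 180, 180, 180, 180].

### API

Orientations are given as a 3x3 rotation matrix whose columns are the frame's x, y, z axes.
In Python, from rig import observe, optics, job, env gives the robot as it stands. The module is installed in compiled form; this text tells all that it offers.
- The arm moves only by the shell command python3 -m jog 'ROWS' [FORCE]. ROWS is JSON, a list of rows, each a list of 7 numbers: the turn, a rotation vector about the tool's x, y, z in rad, then the shift along the tool's x, y, z in m, then the opening in per cent of the stroke, from 0 (shut) to 100 (fully open). A call has 1 to 10 rows; each row shifts and turns the commanded pose from where the row before left it, along the tool's axes as they then stand; what a row does not reach is not made up. A row lasts 1/8 s, in which the tool goes at most 62.5 mm and 10.7 degrees, less where a joint would pass 70% of its speed; a pose out of reach is approached as far as the arm can. A call is refused whole if a number of a shift passes 0.0625 or a number of a turn 0.188, either way. A call with a gripper value outside its range is refused whole. The fingers move at their own pace and stop on an object; FORCE is the grip in N (left out, the last holds). Time passes only in rows, so rows that do not move let the fingers close. It gives the time, the measured TCP pose, the force, the opening and the grip force at its end, in the units of the state.
- observe(): the state, without advancing time (a new reading comes with each control period).
- optics.get_image(name): name is "side" or "top"; returns a dict with "pixels" (400x640x3 uint8, red, green, blue), "mtx" (3x3 intrinsics, pixels), "rvec" (rotation vector, rad) and "tvec" (3), from world to camera coordinates, as OpenCV has them. Camera axes: x right, y down, z forward; pixel columns grow to the right and rows downward; lengths in m; the calibration is good to about 2 mm. A picture is of the moment at which its call begins. There is no depth.
- job.close_job(): hands the job in; it is judged then, once.
The state is a dict: "time_s": time; "q": joint angles; "qvel": joint speeds; "joint_efforts": joint torques, N m; "position": TCP position; "tool_rot": TCP orientation; "ft_force": force on the tool from outside, world axes, zero at the start; "wrist_torque": the same for the moment, N m; "grip_width": finger opening in m; "gripper_force": force on a finger pad.
Only numpy, scipy, OpenCV 4.12 (cv2) and the standard library are available. Lean on these libraries where they do the work, as an engineer would, in place of code of your own. Each camera call takes 0.05 s, during which the arm holds its last target. There are 200 camera calls.

### The job

Leak-test the pipe: crank the handwheel clockwise until the sealing carriage is seated fully home against the end of the pipe, and only then swing the spring-return valve lever over to its open stop. The lever springs shut when let go, so finish while still holding it with the gripper, fully open against its stop, with the carriage still seated. Leave the other things on the bench where they are.

Things in the scene. Friction and masses are not known exactly. Their poses are not given: they have to be found in the camera images.
- crank_grip (a point): centre of the handwheel's crank handle: a black upright round handle, 22 mm thick, 46 mm tall (this point is 24 mm above its foot, 22 mm below its top, about 130 mm above the bench), on the wheel's rim 50 mm from its axis. It spins freely on its bolt, so it can be pinched from above and carried round at one tool yaw. Its foot is 106 mm above the bench; the wheel's hub reaches 110 mm.
- wheel_axis (a point): point on the handwheel's fixed vertical axis, at the height of crank_grip. The wheel (112 mm over its steel rim, rim 89 to 101 mm above the bench) stands on the robot's side of a grey test fixture (base 150 x 330 mm, bolted to the bench). The frame turns with the fixture: x points from the wheel across to the pipe, y along the pipe from the pipe towards the carriage.
- wheel (a joint): angle of the handwheel (rad): 0 = carriage fully back; grows clockwise seen from above; 8.75 = carriage against the pipe, where it stops hard. Starts between 0.5 and 3.5, so 0.8 to 1.35 turns are needed. Friction at the handle is about 1 to 3 N; it stays where it is left.
- carriage (a joint): travel of the sealing carriage (m), 8 mm per radian of the wheel by a rack: 0 = fully back, 0.070 = its rubber face touches the end of the pipe.
- seal_face (a point): centre of the carriage's round rubber sealing face (38 mm across, 45 mm above the bench), facing the pipe's end
- pipe_end (a point): centre of the open end of the red pipe (34 mm across, 140 mm long, fixed in the saddles of the fixture) that the rubber face comes to rest against
- lever_grip (a point): centre of the grip on the valve lever's end: a black upright round grip, 22 mm thick, 46 mm tall (this point is half-way up, about 133 mm above the bench), fixed on a flat steel arm 105 mm from the pivot. Pinch it from above or push it sideways. Its foot is 110 mm above the bench; near the pivot two stop pins reach 112 mm and the pivot's nut 120 mm, all else is lower.
- lever_pivot (a point): point on the lever's fixed vertical axis, at the height of lever_grip, over the round brass valve (flange 92 mm across, bolted to the bench)
- lever (a joint): angle of the valve lever (rad): 0 = shut, at rest; grows counter-clockwise seen from above; 1.2 = open, against the stop pin. A spring pulls it back: about 5 N at the grip near 0, 11 N at 1.2.
- mug_mid (a point): grey mug, 88 mm tall, loose: leave alone (its centre)
- elbow_mid (a point): grey pipe elbow, 59 x 83 x 42 mm, loose: leave alone (its centre)
- tee_mid (a point): tan pipe tee, 64 x 53 x 34 mm, loose: leave alone (its centre)
- flux_tin_mid (a point): blue round tin, 77 mm across, 39 mm tall, loose: leave alone (its centre)
- tape_measure_mid (a point): yellow tape measure, 68 x 72 x 34 mm, loose: leave alone (its centre)
- ptfe_tape_mid (a point): small roll of thread tape lying flat, 58 mm across, 14 mm tall, loose: leave alone (its centre)

How it is judged:
By the outcome, as a careful person would: the job done as asked, in the order asked, and still so for the second after the job is handed in, while the arm keeps its last pose, push and grip.
It also fails if it takes over 58 s, if anything falls off the work surface, if the arm or the gripper's body presses on something with over 40 N, if the wrist force passes 120 N, or if a joint passes its speed limit or range.

## Working session

There is one attempt and no reset: what is moved stays moved. The work goes in short steps, Python scripts to look and compute and a shell command to move; the robot and the scene stay as the last step left them, time stands still between calls to the robot, and variables do not carry over. Pictures are saved under pics/ and viewed, at most 10 in all, crops included, and the job is handed in when it is done.

```bash
mkdir -p pics; cat > h.py <<'E'
import numpy as np, cv2
from rig import observe, optics, job, env
def snap(n,f):
    d=optics.get_image(n); cv2.imwrite('pics/'+f,cv2.cvtColor(d['pixels'],cv2.COLOR_RGB2BGR)); return d
def ray(d,u,v):
    R=cv2.Rodrigues(np.array(d['rvec'],float))[0]; t=np.array(d['tvec'],float).ravel()
    p=cv2.undistortPoints(np.array([[[u,v]]],float),np.array(d['mtx'],float),None)[0,0]
    return -R.T@t, R.T@np.array([p[0],p[1],1.])
def at(d,u,v,z):
    c,r=ray(d,u,v); return c+r*(z-c[2])/r[2]
def pix(d,P): return cv2.projectPoints(np.array([P],float),np.array(d['rvec'],float),np.array(d['tvec'],float),np.array(d['mtx'],float),None)[0].ravel()
E
python3 - <<'E'
from h import *
import pickle
D={n:snap(n,n+'0.png') for n in('side','top')}
pickle.dump(D,open('d0.pkl','wb'))
for n in D: print(n,ray(D[n],320,200))
s=observe();print(s['position'],s['tool_rot'],s['ft_force'],env.tcp_to_grasp,s['time_s'])
E
```

```text
side (array([ 0.41584207, -1.08809672,  0.84486359]), array([ 0.08731158,  0.82975976, -0.5512649 ]))
top (array([0.45400297, 0.01348184, 1.46506502]), array([ 0.04681856, -0.01085966, -0.99899104]))
[0.16493767 0.52440869 0.23076602] [[-9.53904036e-01  3.00111112e-01 -6.40968698e-04]
 [ 3.00111681e-01  9.53903364e-01 -1.16231833e-03]
 [ 2.62597552e-04 -1.30110234e-03 -9.99999119e-01]] [-0.66479223  0.57686851  1.03691467] 0.0187 0.1
```

View pics/top0.png

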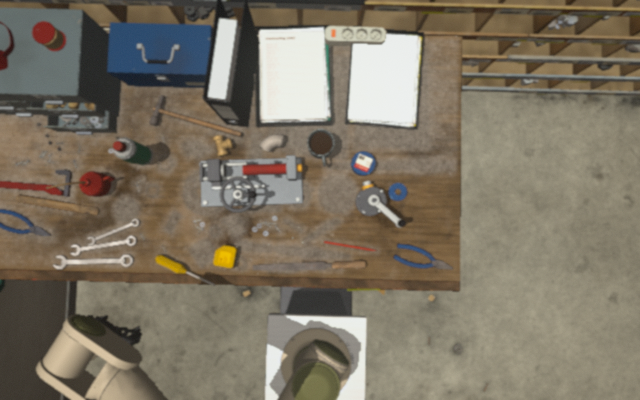

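View pics/side0.png

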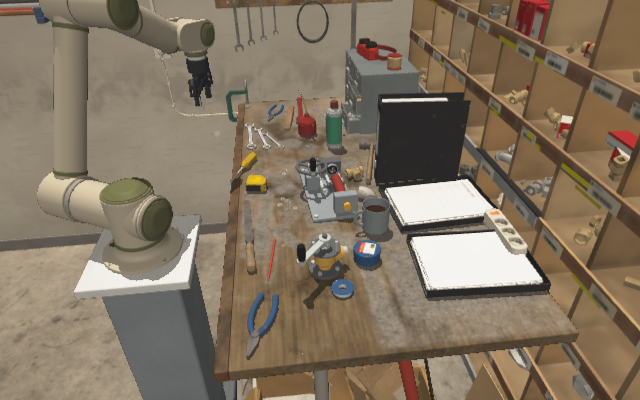

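The overviews show the fixture near top (250,182), the wheel near (242,194) and the lever running from (371,201) to (402,220). In the side view, the crank handle is near (312,162) and the lever grip near (301,254). I'll enlarge both.

```bash
python3 - <<'E'
from h import *
t=cv2.imread('pics/top0.png');s=cv2.imread('pics/side0.png')
A=cv2.resize(t[150:215,195:312],None,fx=5,fy=5,interpolation=2)  # fixture
A=A[:,:]
B=cv2.resize(t[175:235,345:415],None,fx=5,fy=5,interpolation=2)
C=cv2.resize(s[145:225,285:365],None,fx=5,fy=5,interpolation=2)
E_=cv2.resize(s[225:285,285:365],None,fx=5,fy=5,interpolation=2)
def grid(I,x0,y0):
    for k in range(0,I.shape[1],50): cv2.line(I,(k,0),(k,6),(0,255,0),1);cv2.putText(I,str(x0+k//5),(k,15),0,.3,(0,255,0))
    for k in range(0,I.shape[0],50): cv2.line(I,(0,k),(6,k),(0,255,0),1);cv2.putText(I,str(y0+k//5),(8,k+4),0,.3,(0,255,0))
grid(A,195,150);grid(B,345,175);grid(C,285,145);grid(E_,285,225)
M=np.zeros((600,800,3),np.uint8);M[:325,:585]=A
M2=np.zeros((600,800,3),np.uint8);M2[:400,:400]=C;M2[:300,400:800]=E_;M2[300:,400:750]=B
cv2.imwrite('pics/c1.png',M[:330,:590]);cv2.imwrite('pics/c2.png',M2)
E
```

```text
(no output)
```

View pics/c1.png

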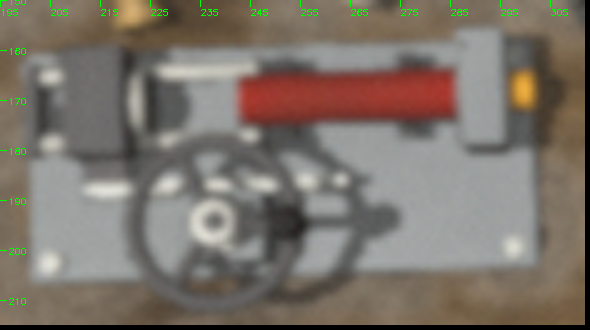

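View pics/c2.png

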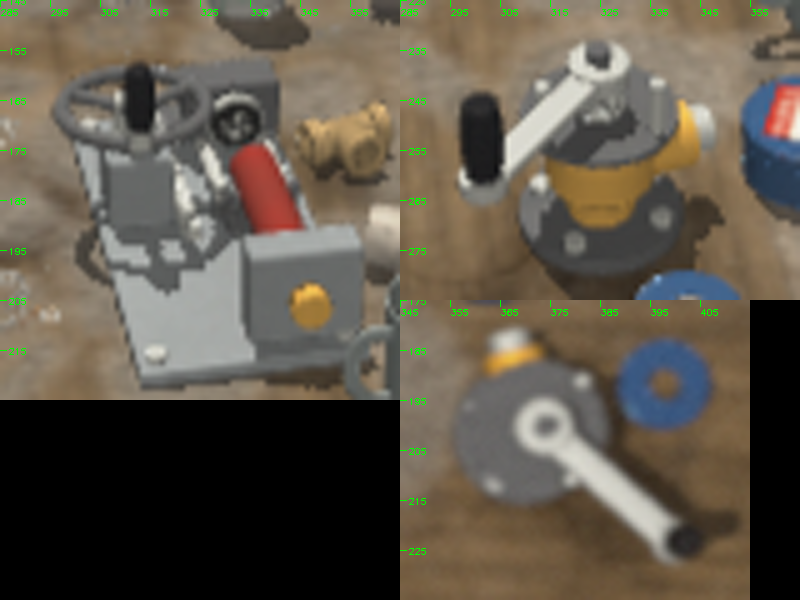

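```bash
python3 - <<'E'
from h import *
import pickle
D=pickle.load(open('d0.pkl','rb'));T,S=D['top'],D['side']
def tri(a,b):
    c1,r1=ray(T,*a);c2,r2=ray(S,*b);r1/=np.linalg.norm(r1);r2/=np.linalg.norm(r2)
    k=np.linalg.lstsq(np.c_[r1,-r2],c2-c1,rcond=None)[0]
    return c1+k[0]*r1,c2+k[1]*r2
o=np.array([-.4,-.4])
p=lambda x,y,x0,y0:(x/5+x0-.4,y/5+y0-.4)
ht=p(287,218,195,150);lt=p(283,241,345,175)
print('handle top@.152',at(T,*ht,.148),'side@.13',at(S,*p(139,97,285,145),.13))
print('hub',at(T,*p(212,222,195,150),.11),'rim',at(T,*p(217,222,195,150),.1))
print('lever top',at(T,*lt,.152),'side',at(S,*p(81,137,285,225),.133))
print('pivot',at(T,*p(144,126,345,175),.12))
print('seal',at(T,*p(146,103,195,150),.06),'pipe',at(T,*p(240,101,195,150),.06),at(T,*p(455,96,195,150),.06))
for n in [((30,282),'fixBL'),((537,262),'BR'),]: print(n[1],at(T,*p(*n[0],195,150),.012))
E
```

```text
handle top@.152 [0.53042193 0.19944973 0.148     ] side@.13 [0.52929721 0.20486082 0.13      ]
hub [0.52900173 0.25007937 0.11      ] rim [0.52963601 0.24877975 0.1       ]
lever top [ 0.45526597 -0.2393165   0.152     ] side [ 0.45505794 -0.23958154  0.133     ]
pivot [ 0.52188929 -0.16112995  0.12      ]
seal [0.60559997 0.30303952 0.06      ] pipe [0.60842625 0.24396882 0.06      ] [0.61515904 0.10887731 0.06      ]
fixBL [0.49240069 0.38362277 0.012     ]
BR [0.51407417 0.05578303 0.012     ]
```

```bash
python3 -m jog '[[0,0,-0.1525,0,0,0,100],[0,0,-0.1525,0,0,0,100],[0,0,0,-0.04,-0.035,0,100],[0,0,0,-0.04,-0.035,0,100],[0,0,0,-0.04,-0.035,0,100],[0,0,0,-0.04,-0.035,0,100],[0,0,0,-0.04,-0.035,0,100],[0,0,0,-0.04,-0.035,0,100],[0,0,0,-0.04,-0.035,0,100],[0,0,0,-0.04,-0.035,0,70]]' 40; python3 -c "
from h import *
s=observe();print(s['position'],s['tool_rot'],s['ft_force'])"
```

```text
time_s: 1.35
position: [0.4861, 0.2433, 0.2311]
tool_rot: [[-1.0, -0.0, -0.001], [-0.0, 1.0, -0.0], [0.001, -0.0, -1.0]]
ft_force: [0.6, 1.4, 0.3]
grip_width: 0.0698
gripper_force: 0.0
[0.48613973 0.24331113 0.23110022] [[-9.99999851e-01 -9.49230624e-05 -5.38159296e-04]
 [-9.48931451e-05  9.99999994e-01 -5.56171585e-05]
 [ 5.38164572e-04 -5.55660825e-05 -9.99999854e-01]] [0.60674149 1.43357933 0.27657565]
```

```bash
python3 -m jog '[[0,0,0,-0.044,-0.042,0,80],[0,0,0,0,0,0.03,80],[0,0,0,0,0,0.03,80],[0,0,0,0,0,0.03,80],[0,0,0,0,0,0.023,80],[0,0,0,0,0,0,80]]'; python3 - <<'E'
from h import *
S=snap('side','s1.png');I=cv2.imread('pics/s1.png');print(pix(S,observe()['position']))
T=snap('top','t1.png');J=cv2.imread('pics/t1.png')
M=np.hstack([cv2.resize(I[110:210,265:365],(500,500),interpolation=2),np.zeros((500,0,3),np.uint8)])
cv2.imwrite('pics/s1c.png',M)
E
```

```text
time_s: 2.1
position: [0.5282, 0.2026, 0.1168]
tool_rot: [[-1.0, -0.0, -0.004], [-0.0, 1.0, -0.001], [0.004, -0.001, -1.0]]
ft_force: [-0.1, 0.6, 0.4]
grip_width: 0.0681
gripper_force: 0.0
[312.47164067 167.47764903]
```

View pics/s1c.png

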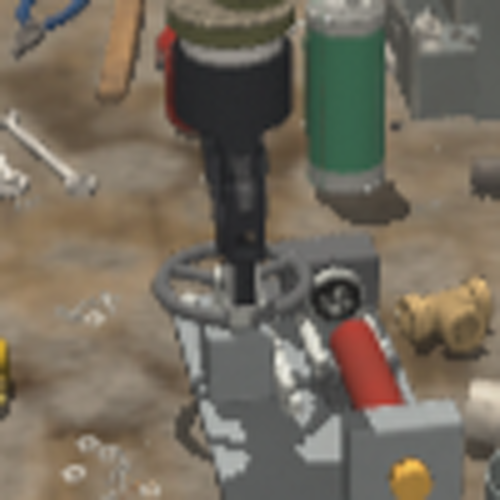

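The near finger is in line with the handle, at crop (242,280), and the handle lies between the fingers. Next I'll close.

```bash
python3 -m jog '[[0,0,0,0,0,0,0],[0,0,0,0,0,0,0],[0,0,0,0,0,0,0],[0,0,0,0,0,0,0],[0,0,0,0,0,0,0]]' 40
```

```text
time_s: 2.82
position: [0.5294, 0.2029, 0.119]
tool_rot: [[-1.0, -0.0, 0.001], [-0.0, 1.0, 0.0], [-0.001, 0.0, -1.0]]
ft_force: [-1.0, 1.5, 6.0]
grip_width: 0.0205
gripper_force: 39.3
```

```bash
python3 -m jog '[[0,0,0,0.0171,0.0030,0,0],[0,0,0,0.0150,0.0087,0,0],[0,0,0,0.0112,0.0133,0,0],[0,0,0,0.0059,0.0163,0,0],[0,0,0,0,0.0087,0,0],[0,0,0,0,0,0,0]]'
```

```text
time_s: 3.58
position: [0.48, 0.2539, 0.119]
tool_rot: [[-1.0, -0.001, 0.001], [-0.001, 1.0, 0.001], [-0.001, 0.001, -1.0]]
ft_force: [1.5, 1.3, 7.7]
grip_width: 0.0202
gripper_force: 40.2
```

```bash
python3 -m jog '[[0,0,0,0,0.0087,0,0],[0,0,0,-0.0059,0.0163,0,0],[0,0,0,-0.0112,0.0133,0,0],[0,0,0,-0.0150,0.0087,0,0],[0,0,0,-0.0171,0.0030,0,0],[0,0,0,0,0,0,0]]'
```

```text
time_s: 4.32
position: [0.5302, 0.303, 0.119]
tool_rot: [[-1.0, -0.0, 0.002], [-0.0, 1.0, -0.0], [-0.002, -0.0, -1.0]]
ft_force: [0.9, -1.2, 8.1]
grip_width: 0.0204
gripper_force: 40.3
```

```bash
python3 -m jog '[[0,0,0,-0.0171,-0.0030,0,0],[0,0,0,-0.0150,-0.0087,0,0],[0,0,0,-0.0112,-0.0133,0,0],[0,0,0,-0.0059,-0.0163,0,0],[0,0,0,0,-0.0087,0,0],[0,0,0,0,0,0,0]]'
```

```text
time_s: 5.08
position: [0.5799, 0.2523, 0.1191]
tool_rot: [[-1.0, 0.001, 0.004], [0.001, 1.0, -0.0], [-0.004, -0.0, -1.0]]
ft_force: [8.0, -1.3, 4.0]
grip_width: 0.0203
gripper_force: 39.9
```

```bash
python3 -m jog '[[0,0,0,0,-0.0087,0,0],[0,0,0,0.0059,-0.0163,0,0],[0,0,0,0.0112,-0.0133,0,0],[0,0,0,0.0150,-0.0087,0,0],[0,0,0,0.0171,-0.0030,0,0],[0,0,0,0,0,0,0]]'; python3 - <<'E'
from h import *
T=snap('top','t2.png');S=snap('side','s2.png')
I=cv2.imread('pics/t2.png');J=cv2.imread('pics/s2.png')
cv2.imwrite('pics/t2c.png',np.hstack([cv2.resize(I[150:215,195:275],(400,325),interpolation=2),cv2.resize(J[145:210,285:365],(400,325),interpolation=2)]))
E
```

```text
time_s: 5.82
position: [0.5279, 0.203, 0.119]
tool_rot: [[-1.0, -0.001, -0.001], [-0.001, 1.0, -0.0], [0.001, -0.0, -1.0]]
ft_force: [-1.9, -0.9, 7.7]
grip_width: 0.0205
gripper_force: 40.4
```

View pics/t2c.png

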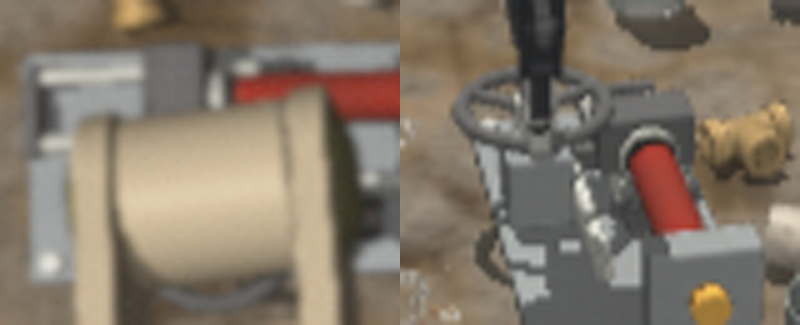

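The carriage has moved most of the way: its face is near crop x 223 and the pipe end near 236, which leaves roughly 8–10 mm. I'll continue in smaller steps and watch for the stop.

```bash
python3 -m jog '[[0,0,0,0.0171,0.0030,0,0],[0,0,0,0.0150,0.0087,0,0],[0,0,0,0,0,0,0]]'; python3 -m jog '[[0,0,0,0.0060,0.0062,0,0],[0,0,0,0,0,0,0]]'; python3 -m jog '[[0,0,0,0.0050,0.0072,0,0],[0,0,0,0,0,0,0]]'
```

```text
time_s: 6.3
position: [0.4964, 0.2158, 0.119]
tool_rot: [[-1.0, -0.001, 0.001], [-0.001, 1.0, 0.001], [-0.001, 0.001, -1.0]]
ft_force: [1.0, 1.9, 6.5]
grip_width: 0.0203
gripper_force: 40.5
time_s: 6.55
position: [0.4928, 0.2196, 0.119]
tool_rot: [[-1.0, -0.001, 0.005], [-0.001, 1.0, -0.003], [-0.005, -0.003, -1.0]]
ft_force: [7.5, -8.2, 6.3]
grip_width: 0.0201
gripper_force: 40.7
time_s: 6.8
position: [0.49, 0.2207, 0.1192]
tool_rot: [[-1.0, 0.0, 0.008], [0.0, 1.0, -0.016], [-0.008, -0.016, -1.0]]
ft_force: [15.7, -44.2, 6.4]
grip_width: 0.0203
gripper_force: 41.4
```

```bash
python3 -m jog '[[0,0,0,-0.0050,-0.0072,0,0],[0,0,0,0,0,0,0]]'; python3 -m jog '[[0,0,0,0,0,0,45],[0,0,0,0,0,0,60],[0,0,0,0,0,0,60],[0,0,0,0,0,-0.03,60],[0,0,0,0,0,-0.04,60],[0,0,0,0,0,-0.04,60],[0,0,0,0,0,0,60]]'; python3 -m jog '[[0,0,0,0.01,-0.06,0,60],[0,0,0,0.01,-0.06,0,60],[0,0,0,0.01,-0.06,0,60],[0,0,0,0,-0.06,0,60],[0,0,0,0,-0.06,0,60],[0,0,0,0,-0.06,0,60],[0,0,0,0,-0.06,0,60],[0,0,0,0,0,0,60]]'; python3 - <<'E'
from h import *
T=snap('top','t3.png');S=snap('side','s3.png')
I=cv2.imread('pics/t3.png');J=cv2.imread('pics/s3.png')
cv2.imwrite('pics/t3c.png',np.hstack([cv2.resize(I[150:215,195:275],(400,325),interpolation=2),cv2.resize(J[145:210,285:365],(400,325),interpolation=2)]))
E
```

```text
time_s: 7.05
position: [0.4906, 0.2195, 0.1191]
tool_rot: [[-1.0, 0.001, -0.001], [0.001, 1.0, -0.002], [0.001, -0.002, -1.0]]
ft_force: [-5.5, -5.2, 13.8]
grip_width: 0.0203
gripper_force: 42.0
time_s: 7.92
position: [0.4919, 0.221, 0.231]
tool_rot: [[-1.0, -0.001, 0.005], [-0.001, 1.0, 0.001], [-0.005, 0.001, -1.0]]
ft_force: [0.3, -0.4, 0.2]
grip_width: 0.0514
gripper_force: 0.0
time_s: 8.93
position: [0.4605, -0.2026, 0.2267]
tool_rot: [[-1.0, 0.005, -0.002], [0.005, 1.0, 0.001], [0.002, 0.001, -1.0]]
ft_force: [-0.4, 0.6, -0.7]
grip_width: 0.0513
gripper_force: 0.0
```

View pics/t3c.png

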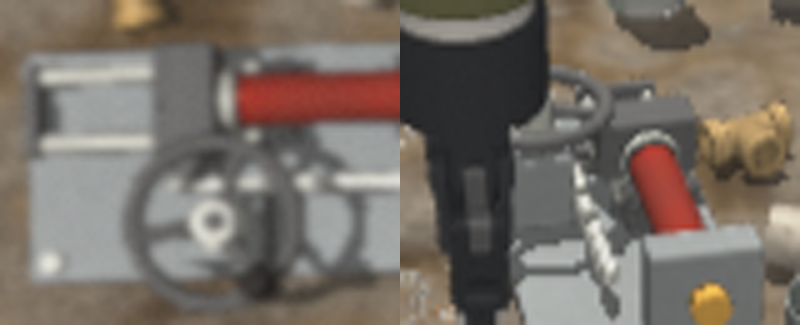

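The face now touches the pipe, near crop x 237. The net push was small when I let go, so I'll seat it again with shut fingers before leaving it.

```bash
python3 -m jog '[[0,0,0,-0.01,0.055,0,0],[0,0,0,-0.01,0.055,0,0],[0,0,0,-0.01,0.055,0,0],[0,0,0,0,0.055,0,0],[0,0,0,0,0.055,0,0],[0,0,0,0,0.055,0,0],[0,0,0,0,0.053,0,0],[0,0,0,0,0,0.035,0],[0,0,0,0,0,0.035,0],[0,0,0,0,0,0.036,0]]'; python3 -m jog '[[0,0,0,0,0,0,0],[0,0,0,0,0.005,0,0]]'
```

```text
time_s: 10.28
position: [0.4896, 0.1853, 0.1212]
tool_rot: [[-1.0, -0.003, -0.0], [-0.003, 1.0, 0.0], [0.0, 0.0, -1.0]]
ft_force: [1.0, 0.5, 0.1]
grip_width: -0.0001
gripper_force: 0.0
time_s: 10.52
position: [0.4912, 0.1894, 0.1237]
tool_rot: [[-1.0, -0.001, 0.002], [-0.001, 1.0, 0.0], [-0.002, 0.0, -1.0]]
ft_force: [0.2, -0.9, 0.2]
grip_width: -0.0003
gripper_force: 0.0
```

```bash
python3 -m jog '[[0,0,0,0,0.003,0,0],[0,0,0,0,0.002,0,0],[0,0,0,0,0,0,0]]'; python3 -m jog '[[0,0,0,0,0.003,0,0],[0,0,0,0,0,0,0]]';python3 -m jog '[[0,0,0,0,0.002,0,0],[0,0,0,0,0,0,0]]'
```

```text
time_s: 10.9
position: [0.4911, 0.1937, 0.1227]
tool_rot: [[-1.0, -0.0, 0.001], [-0.0, 1.0, 0.0], [-0.001, 0.0, -1.0]]
ft_force: [0.4, -0.7, 0.5]
grip_width: -0.0002
gripper_force: 0.0
time_s: 11.15
position: [0.4913, 0.1954, 0.1226]
tool_rot: [[-1.0, -0.0, 0.0], [-0.0, 1.0, -0.003], [-0.0, -0.003, -1.0]]
ft_force: [0.1, -8.5, 2.2]
grip_width: -0.0001
gripper_force: 4.0
time_s: 11.4
position: [0.4914, 0.1959, 0.1226]
tool_rot: [[-1.0, 0.0, 0.0], [0.0, 1.0, -0.006], [-0.0, -0.006, -1.0]]
ft_force: [-0.4, -16.0, 3.5]
grip_width: 0.0001
gripper_force: 8.5
```

It was already seated: the push met a stiff stop, with 16 N and no travel. Now to the lever.

```bash
python3 -m jog '[[0,0,0,0,-0.02,0,0],[0,0,0,0,0,-0.05,0],[0,0,0,0,0,-0.06,70],[0,0,0,0.0045,-0.052,0,70],[0,0,0,0.0045,-0.052,0,70],[0,0,0,0.0045,-0.052,0,70],[0,0,0,0.0045,-0.052,0,70],[0,0,0,0.0045,-0.052,0,70],[0,0,0,0.0045,-0.052,0,70],[0,0,0,0.0045,-0.052,0,70]]'; python3 -m jog '[[0,0,0,0.0045,-0.052,0,70],[0,0,0,0,0,0,70]]'
```

```text
time_s: 12.65
position: [0.4592, -0.1871, 0.2325]
tool_rot: [[-1.0, 0.0, 0.0], [0.0, 1.0, 0.0], [-0.0, 0.0, -1.0]]
ft_force: [1.2, 0.0, -0.4]
grip_width: 0.0599
gripper_force: 0.0
time_s: 12.9
position: [0.4546, -0.2403, 0.2319]
tool_rot: [[-1.0, 0.004, -0.0], [0.004, 1.0, -0.0], [0.0, -0.0, -1.0]]
ft_force: [-0.6, 0.9, -0.2]
grip_width: 0.0597
gripper_force: 0.0
```

```bash
python3 -c "
from h import *
print(observe()['q'])"; python3 -m jog '[[0,0,0.1745,0,0,0,80],[0,0,0.1745,0,0,0,80],[0,0,0.1745,0,0,0,80],[0,0,0.1745,0,0,0,80],[0,0,0.1745,0,0,0,80],[0,0,0.1745,0,0,0,80],[0,0,0.1745,0,0,0,80],[0,0,0.1745,0,0,0,80],[0,0,0.1745,0,0,0,80],[0,0,0,0,0,0,80]]'; python3 -c "
from h import *
print(observe()['q'])"
```

```text
[-4.10632799e+01  1.81977495e+01  7.98244320e+01 -1.54841182e-02
  8.19899020e+01 -1.30824106e+02]
time_s: 14.15
position: [0.4552, -0.2366, 0.2324]
tool_rot: [[-0.003, 1.0, -0.0], [1.0, 0.003, 0.0], [0.0, -0.0, -1.0]]
ft_force: [-0.2, -0.1, 0.3]
grip_width: 0.0683
gripper_force: 0.0
[-4.07104159e+01  1.80485616e+01  7.99650433e+01  1.12135826e-02
  8.19996208e+01 -4.08724425e+01]
```

```bash
python3 -m jog '[[0,0,0,-0.003,0,0.03,80],[0,0,0,0,0,0.03,80],[0,0,0,0,0,0.03,80],[0,0,0,0,0,0.024,80],[0,0,0,0,0,0,80]]'; python3 - <<'E'
from h import *
S=snap('side','s4.png');T=snap('top','t4.png')
I=cv2.imread('pics/t4.png');J=cv2.imread('pics/s4.png')
cv2.imwrite('pics/t4c.png',np.hstack([cv2.resize(I[175:240,345:425],(400,325),interpolation=2),cv2.resize(J[215:280,265:345],(400,325),interpolation=2)]))
E
```

```text
time_s: 14.78
position: [0.4546, -0.2395, 0.1173]
tool_rot: [[-0.004, 1.0, -0.003], [1.0, 0.004, 0.002], [0.002, -0.002, -1.0]]
ft_force: [-0.1, 0.1, 0.7]
grip_width: 0.0684
gripper_force: 0.0
```

View pics/t4c.png

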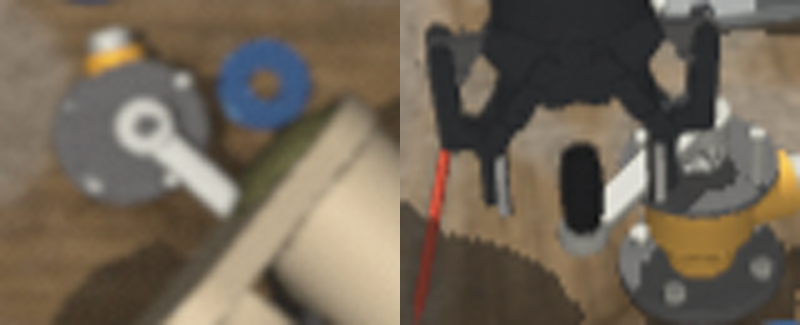

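The grip, at crop x 582, lies centred between the fingers at 497 and 660. Next I'll close.

```bash
python3 -m jog '[[0,0,0,0,0,0,0],[0,0,0,0,0,0,0],[0,0,0,0,0,0,0],[0,0,0,0,0,0,0],[0,0,0,0,0,0,0]]' 70; python3 -c "
from math import *
px,py=.5219,-.1611
P=[(px+.105*cos(radians(a)),py+.105*sin(radians(a))) for a in [-131+69*k/8 for k in range(10)]]
print(P[0],P[8],[(round(b[1]-a[1],4),round(b[0]-a[0],4)) for a,b in zip(P,P[1:])])"
```

```text
time_s: 15.5
position: [0.4552, -0.2405, 0.119]
tool_rot: [[-0.001, 1.0, 0.001], [1.0, 0.001, -0.001], [-0.001, 0.001, -1.0]]
ft_force: [-1.3, 0.9, 5.2]
grip_width: 0.0201
gripper_force: 68.4
(0.4530138019559968, -0.24034450592339107) (0.5711945140925185, -0.2538094972501873) [(-0.0094, 0.0127), (-0.0074, 0.0139), (-0.0053, 0.0149), (-0.003, 0.0155), (-0.0006, 0.0158), (0.0018, 0.0157), (0.0041, 0.0152), (0.0063, 0.0145), (0.0084, 0.0133)]
```

```bash
python3 -m jog '[[0,0,0,-0.0094,0.0127,0,0],[0,0,0,-0.0074,0.0139,0,0],[0,0,0,0,0,0,0]]'; python3 -m jog '[[0,0,0,-0.0053,0.0149,0,0],[0,0,0,-0.003,0.0155,0,0],[0,0,0,-0.0006,0.0158,0,0],[0,0,0,0,0,0,0]]'
```

```text
time_s: 15.88
position: [0.4802, -0.2588, 0.1189]
tool_rot: [[-0.002, 1.0, -0.004], [1.0, 0.002, -0.003], [-0.003, -0.004, -1.0]]
ft_force: [-12.9, -5.6, 8.6]
grip_width: 0.0197
gripper_force: 69.2
time_s: 16.38
position: [0.5274, -0.2681, 0.1189]
tool_rot: [[-0.0, 1.0, -0.002], [1.0, 0.0, -0.004], [-0.004, -0.002, -1.0]]
ft_force: [-7.1, -8.5, 4.0]
grip_width: 0.0195
gripper_force: 71.6
```

```bash
python3 -m jog '[[0,0,0,0.0018,0.0157,0,0],[0,0,0,0.0041,0.0152,0,0],[0,0,0,0,0,0,0]]'; python3 -m jog '[[0,0,0,0.0031,0.0075,0,0],[0,0,0,0,0,0,0]]'
```

```text
time_s: 16.75
position: [0.5584, -0.2621, 0.1189]
tool_rot: [[-0.0, 1.0, -0.001], [1.0, 0.0, -0.004], [-0.004, -0.001, -1.0]]
ft_force: [-5.7, -8.7, 3.6]
grip_width: 0.0199
gripper_force: 70.0
time_s: 17.0
position: [0.5647, -0.2592, 0.1189]
tool_rot: [[-0.001, 1.0, -0.004], [1.0, 0.001, -0.004], [-0.004, -0.004, -1.0]]
ft_force: [-12.0, -9.2, 5.3]
grip_width: 0.0198
gripper_force: 69.1
```

```bash
python3 -m jog '[[0,0,0,0.0033,0.0070,0,0],[0,0,0,0,0,0,0]]'; python3 -m jog '[[0,0,0,0.002,0.004,0,0],[0,0,0,0,0,0,0]]'
```

```text
time_s: 17.25
position: [0.5714, -0.2559, 0.1189]
tool_rot: [[-0.001, 1.0, -0.004], [1.0, 0.001, -0.004], [-0.004, -0.004, -1.0]]
ft_force: [-13.8, -8.7, 5.7]
grip_width: 0.0202
gripper_force: 70.0
time_s: 17.5
position: [0.5736, -0.255, 0.1188]
tool_rot: [[0.0, 1.0, -0.008], [1.0, -0.0, -0.005], [-0.005, -0.008, -1.0]]
ft_force: [-21.3, -13.0, 8.2]
grip_width: 0.0198
gripper_force: 71.0
```

```bash
python3 -m jog '[[0,0,0,0.001,0.003,0,0],[0,0,0,0,0,0,0],[0,0,0,0,0,0,0]]'
```

```text
time_s: 17.88
position: [0.574, -0.2548, 0.1187]
tool_rot: [[0.001, 1.0, -0.014], [1.0, -0.001, -0.005], [-0.005, -0.014, -1.0]]
ft_force: [-35.3, -17.4, 12.5]
grip_width: 0.0196
gripper_force: 72.7
```

The lever is at its hard stop: no more travel, and the angle is about −61° as predicted. I'll ease the push a little and check.

```bash
python3 -m jog '[[0,0,0,-0.0005,-0.0015,0,0],[0,0,0,0,0,0,0],[0,0,0,0,0,0,0]]'; python3 - <<'E'
from h import *
S=snap('side','s5.png');T=snap('top','t5.png')
I=cv2.imread('pics/t5.png');J=cv2.imread('pics/s5.png')
cv2.imwrite('pics/t5c.png',np.hstack([cv2.resize(I[150:230,195:275],(400,400),interpolation=2),cv2.resize(J[145:295,285:435],(400,400),interpolation=2)]))
E
```

```text
time_s: 18.25
position: [0.5738, -0.2549, 0.1188]
tool_rot: [[0.001, 1.0, -0.011], [1.0, -0.001, -0.005], [-0.005, -0.011, -1.0]]
ft_force: [-29.3, -15.2, 9.9]
grip_width: 0.0194
gripper_force: 71.8
```

View pics/t5c.png

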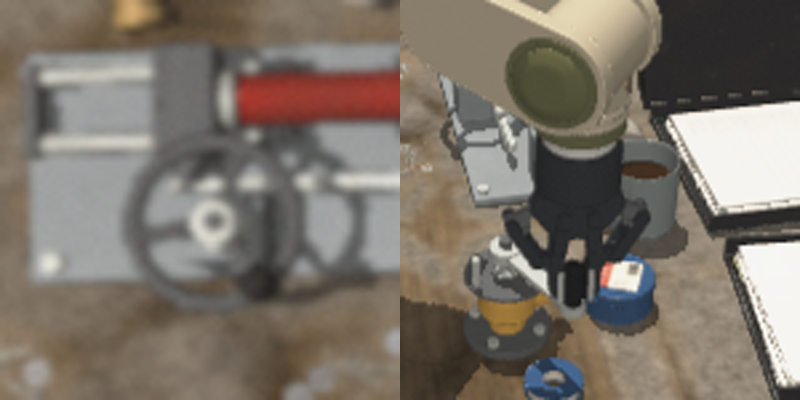

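The carriage face is still against the pipe (left crop x 237), and the lever grip is pinched at the open stop (right crop (573,285)). The loose items near the lever haven't moved. Handing in.

```bash
python3 -c "
from rig import job
print(job.close_job())"
```

```text
the job is handed in; nothing more can be done
None
```

The carriage is seated hard against the pipe, and the valve lever was then swung to its open stop and is still held there by the gripper; I handed the job in at about 18 s of the 58 s allowed, and the result has not been reported back.

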